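Fit the fan nozzle on the dusting blower and set its sunken air knob

ROBOT

A 6-joint arm with a two-finger parallel gripper is mounted at the origin on the work surface. World frame = base frame: x ahead of the robot, y to its left, z up, the work surface at z = 0. Lengths are in m, angles in rad, forces in N, time in s.
With the tool pointing down it reaches from about 0.35 to 0.975 m from the base axis. Payload 4.9 kg.
Tool frame: the origin (TCP) lies midway between the tips of the shut fingers; the grasp point (between the pads) lies 19 mm behind it; z points along the fingers, y is the line along which they close (so a half turn about z gives the same grasp; the last joint's range is limited). The gripper opens to 85 mm and grips with 20 to 120 N. Pads are 22 mm wide; open, the fingers measure 114 mm over their backs; the gripper's body (76 mm by 85 mm) begins 54 mm behind the grasp point. The pads swing forward as they close: fully open they stand 13 mm farther back than shut.
Start: joints at [1.187, 0.053, 1.613, -0, 1.476, -0.119], TCP at [0.164, 0.603, 0.231] pointing down, gripper open.
Joint ranges: [-3.01, 3.01], [-1.01, 2.22], [0.06, 2.58], [-1.02, 4.17], [0.09, 2.62], [-3.14, 3.14]. Speed limits (rad/s): [2.57, 2.57, 3.14, 3.14, 3.14, 3.14].

INTERFACE

Orientations are given as a rotation vector (axis times angle).
In Python, from station import ctrl gives the robot as it stands.
- The arm moves only by the shell command python3 -m handwheel 'ROWS' [FORCE]. ROWS is JSON, a list of rows, each an object with "gripper": the gripper command: -1 is fully open, 1 is shut, values between are in proportion; "offset": the shift along the tool's x, y, z in mm, a list of three; "rotation": the turn, a rotation vector about the tool's x, y, z in rad, a list of three. A call has exactly 8 rows; each row is the pose to reach, as a shift and turn from the pose commanded when the call began, along the tool's axes at that moment; what a row does not reach only later rows make up. A row lasts 1/8 s, in which the tool goes at most 62.5 mm and 10.7 degrees, less where a joint would pass 70% of its speed; a pose out of reach is approached as far as the arm can. A call with a gripper value outside its range is refused whole. The fingers move at their own pace and stop on an object; FORCE is the grip in N (left out, the last holds). Time passes only in rows, so rows that repeat a pose let the fingers close, or fill a call up. It gives the time, the measured TCP pose, the force, the opening and the grip force at its end, in the units of the state.
- ctrl.get_obs(): the state, without advancing time (a new reading comes with each control period).
- ctrl.get_image(name): name is "scene" or "side" or "wrist"; returns a dict with "image" (420x560x3 uint8, red, green, blue), "fovy" (degrees; the focal length in pixels is half the picture's height over the tangent of half this angle, whatever the lens; pixels are square), "cx", "cy" (the principal point, pixels), "xyz" and "attitude" of the camera in the world. Camera axes: x right, y up, looking along -z (the intrinsics and any distortion apply to the point x, -y, -z); pixel columns grow to the right and rows downward; lengths in m; the calibration is good to about 2 mm. A picture is of the moment at which its call begins. There is no depth.
- ctrl.finish_job(): hands the job in; it is judged then, once.
The state is a dict: "t": time; "q": joint angles; "dq": joint speeds; "effort": joint torques, N m; "tool_pos": TCP position; "tool_rot": TCP orientation; "contact_force": force on the tool from outside, world axes, zero at the start; "wrist_torque": the same for the moment, N m; "opening": finger opening in m; "grip_force": force on a finger pad.
Only numpy, scipy, OpenCV 4.12 (cv2) and the standard library are available. Lean on these libraries where they do the work, as an engineer would, in place of code of your own. Each camera call takes 0.05 s, during which the arm holds its last target. There are 200 camera calls.

TASK

Get the bench blower ready for dusting painted pieces: put the flat fan nozzle, mouth down, on the blower's upright tapered outlet and press it on, so that it wedges tight, stands straight and pushes the stiff outlet fully down, then let go. After that, turn the pointer knob sunk in the round well of the blower until its pointed end faces the middle stud of the three-stud mark, and let go. Leave the other nozzle and the candleholder where they are, and push the outlet down only with the nozzle on it.

Things in the scene. Friction and masses are not known exactly. Their poses are not given: they have to be found in the camera images.
- fan_mid (a point): Centre (half-way up) of the flat fan nozzle: grey plastic, 128 mm tall, 0.12 kg, loose, first upright on the table. Its lower 46 mm is a round collar, 57 mm across at the mouth, 43 mm at its top, with a tapered bore (45 mm wide at the mouth, 31 mm at the top, 44 mm deep); above it a neck and a flat blade. This point is on the axis, 64 mm above the mouth. Site z points up, away from the mouth.
- fan_blade (a point): Middle of the fan nozzle's blade, on its axis, 103 mm above the mouth. The blade is a solid upright slab with a dark slot along its top: 76 mm wide (point x), 22 mm thick (point y), 50 mm high. It may face any way on the outlet.
- outlet (a point): Foot of the outlet's taper, on its axis; sinks with the outlet. The outlet is a stiff upright steel valve stem: a taper 40 mm tall, 46 mm across at its foot, 34 mm at the top, on a 41 mm shank. At first this point is 10 mm above the blower's top (80 mm over the table). A nozzle wedges by friction with its mouth about 2 to 6 mm above this point. z up.
- stem (a joint): How far the outlet has been pressed down, m: 0 as it stands at first, 0.010 fully home (foot of the taper level with the blower's top, against a hard stop). It moves straight down under a push of about 8 N and stays where it is left, not sprung.
- blower_top (a point): Middle of the flat top of the blower, a fixed grey steel box 150 mm deep (x), 340 mm wide (y), 70 mm high. x points away from the robot (turned by up to 0.25 rad), y to its left. The outlet is 90 mm along +y, the knob's well 90 mm along -y.
- knob_grip (a point): Middle of the knob's black grip bar, on the turning axis, 17.5 mm below the blower's top. The bar is 18 mm thick (point y) and 23 mm high, from 5 to 28 mm above the well's floor, on a disc 60 mm across. It runs 31 mm from the axis to its pointed end (+x, white line on top) and 28 mm to its blunt end (-x). Its x turns with the knob; z up.
- well (a point): Centre of the mouth of the round well that holds the knob, level with the blower's top, on the knob's axis. The well is 92 mm across with straight walls and 34 mm deep: a gripper opened wide does not fit in. The top of the knob's bar is 6 mm below this point.
- knob (a joint): Knob angle, rad, growing clockwise seen from above; it stays where it is left (friction 0.06 Nm), range -0.25 to 2.7, no clicks. Black studs on the blower's top around the well, in groups of one, two and three: the pointed end faces the single stud at 0, the middle of the pair at 0.95, the middle one of the three at 1.90. It starts between 0 and 0.85.
- jet_mid (a point): Centre of the other nozzle, with the same collar but a round tapering spout, 122 mm tall. To be left alone.
- candleholder_mid (a point): Centre of the glazed clay candleholder, 80 mm tall, 72 mm across. To be left alone.
Not all that is in view belongs to the job. What is shaped like the part that bears fan_mid but purple or yellow is not meant.

How it is judged:
By the outcome, as a careful person would: the job done as asked, in the order asked, and still so for the second after the job is handed in, with the robot touching nothing.
It also fails if it takes over 69 s, if anything falls off the work surface, if the arm or the gripper's body presses on something with over 40 N, if the wrist force passes 120 N, or if a joint passes its speed limit or range.

## Working session

There is one attempt and no reset: what is moved stays moved. The work goes in short steps, Python scripts to look and compute and a shell command to move; the robot and the scene stay as the last step left them, time stands still between calls to the robot, and variables do not carry over. Pictures are saved under pics/ and viewed, at most 10 in all, crops included, and the job is handed in when it is done.

```bash
ls; mkdir -p pics; cat > h.py <<'E'
import numpy as np, cv2
from station import ctrl
from scipy.spatial.transform import Rotation as R
def rot(a):
    a=np.array(a,float)
    if a.shape==(3,3): return a
    return R.from_rotvec(a).as_matrix() if a.size==3 else R.from_quat(a).as_matrix()
def ray(c,u,v):
    f=210/np.tan(np.radians(c['fovy'])/2)
    d=np.array([(u-c['cx'])/f,-(v-c['cy'])/f,-1.])
    return np.array(c['xyz']),rot(c['attitude'])@d
def onz(c,u,v,z):
    o,d=ray(c,u,v); return o+d*(z-o[2])/d[2]
def proj(c,p):
    f=210/np.tan(np.radians(c['fovy'])/2)
    q=rot(c['attitude']).T@(np.array(p)-c['xyz'])
    return c['cx']+f*q[0]/-q[2], c['cy']-f*q[1]/-q[2]
def tri(c1,p1,c2,p2):
    A=[];b=[]
    for c,p in((c1,p1),(c2,p2)):
        o,d=ray(c,*p);d/=np.linalg.norm(d);P=np.eye(3)-np.outer(d,d);A.append(P);b.append(P@o)
    return np.linalg.solve(sum(A),sum(b))
def snap(n,f):
    c=ctrl.get_image(n);cv2.imwrite('pics/%s.png'%f,c['image'][:,:,::-1]);np.save('pics/%s.npy'%f,c,allow_pickle=True);return c
def load(f): return np.load('pics/%s.npy'%f,allow_pickle=True).item()
E
python3 - <<'E'
from h import *
for n in('scene','side','wrist'):
    c=snap(n,n+'0');print(n,{k:v for k,v in c.items() if k!='image'})
a=[cv2.imread('pics/%s0.png'%n) for n in('scene','side')]
print(ctrl.get_obs())
E
```

```text
pics
scene {'fovy': 50.766011322208065, 'cx': 280.42267462505737, 'cy': 212.51074350148653, 'xyz': array([0.9700888 , 0.54368382, 0.83158339]), 'attitude': array([0.35343197, 0.85967755, 2.2665266 ])}
side {'fovy': 55.89409132464815, 'cx': 284.41405504378093, 'cy': 209.5128786517512, 'xyz': array([ 0.17307858, -0.67441737,  0.62749692]), 'attitude': array([ 0.96082559, -0.19176487, -0.41201144])}
wrist {'fovy': 71.28819085944393, 'cx': 282.30772674461974, 'cy': 207.52797143354675, 'xyz': array([0.08905251, 0.62331868, 0.3716598 ]), 'attitude': array([-0.25859158, -0.19409759,  1.29573657])}
{'t': 0.15, 'q': array([ 1.18700187e+00,  5.32428642e-02,  1.61399373e+00, -7.26573609e-07,
        1.47598026e+00, -1.19019887e-01]), 'dq': array([-0.00035644, -0.00331528, -0.00382226, -0.00164224, -0.00031743,
       -0.00129217]), 'effort': array([ 2.21386376e-04, -3.94241738e+01, -3.70721912e+01, -9.69993698e-05,
        4.66639976e-03,  3.23734938e-06]), 'tool_pos': array([0.16338529, 0.60276131, 0.23031304]), 'tool_rot': array([-4.14639610e-01, -3.11370168e+00,  2.47104467e-03]), 'contact_force': array([-0.66241079, -0.6079881 ,  0.26722319]), 'wrist_torque': array([0.01835182, 0.0357207 , 0.01357385]), 'grip_force': 0.0, 'opening': 0.08567256222668762}
```

View pics/scene0.png

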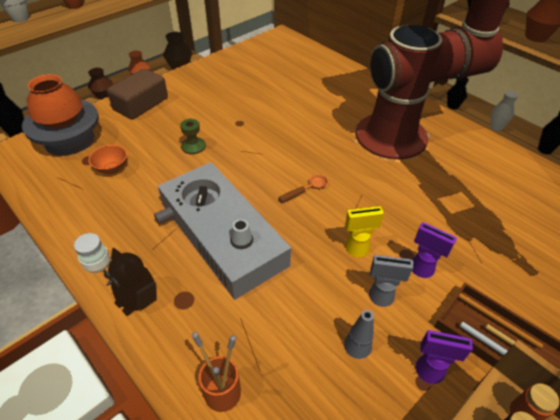

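View pics/side0.png

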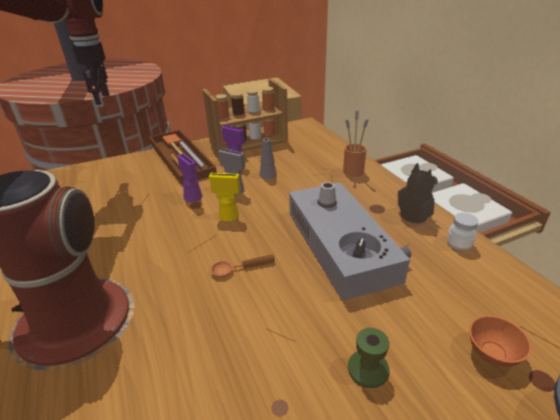

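Grey fan nozzle: the candidates are grey (388,278), yellow (362,232), purple (431,250) and purple (443,356) in scene. Only the grey one fits. The jet nozzle is at (361,335), with a round spout. I'll confirm in a crop.

```bash
python3 - <<'E'
from h import *
s=load('scene0')['image'][:,:,::-1]
a=cv2.resize(s[230:380,345:445],None,fx=4,fy=4,interpolation=cv2.INTER_CUBIC)
b=cv2.resize(s[160:300,155:295],(400,400),interpolation=cv2.INTER_CUBIC)
t=load('side0')['image'][:,:,::-1]
d=cv2.resize(t[130:200,210:350],(400,200),interpolation=cv2.INTER_CUBIC)
cv2.imwrite('pics/crop0.png',np.hstack([a,np.vstack([b,d])]))
for f,b in(('scene0',(365,250,415,310)),('side0',(212,145,252,200))):
    c=load(f);im=c['image'].astype(int);m=((im.max(2)-im.min(2))<45).astype(np.uint8)
    n,l,st,ce=cv2.connectedComponentsWithStats(m[b[1]:b[3],b[0]:b[2]])
    for i in range(1,n):
        if st[i,4]>40: print(f,st[i]+np.array([b[0],b[1],0,0,0]),ce[i]+b[:2])
E
```

```text
scene0 [ 369  250   46   56 1620] [389.24876543 275.89259259]
side0 [218 145  27  48 644] [232.54503106 160.48291925]
```

View pics/crop0.png

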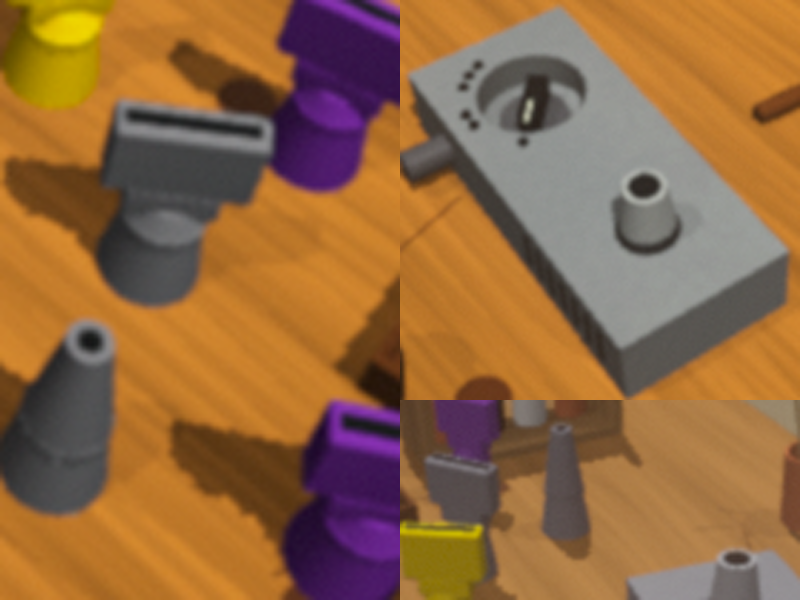

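```bash
cat > m1.py <<'E'
from h import *
c=load('scene0')
A=lambda x,y,z:onz(c,345+x/4,230+y/4,z)
B=lambda x,y,z:onz(c,155+x/2.857,160+y/2.857,z)
k=[A(*p,.128) for p in((118,102),(272,118),(268,145),(112,130))]
print('fan',np.mean(k,0),'slot dir',(A(264,130,.128)-A(125,116,.128)))
s=load('side0');print('fan side', [onz(s,210+x/2.857,130+y/2.857,.128) for x,y in((28,57),(95,66))])
q=[B(*p,.07) for p in((10,75),(160,8),(387,250),(222,347))]
print('blower',np.mean(q,0),np.round(q,3))
d=(q[0]+q[3]-q[1]-q[2]);y=(q[3]+q[2]-q[0]-q[1]);print('yaw',np.arctan2(d[1],d[0]),np.arctan2(-y[0],y[1]))
print('outlet',B(245,186,.12),'well',B(131,94,.07))
E
python3 m1.py; python3 -c "
from h import *
o=ctrl.get_obs();print(rot(o['tool_rot']).round(3));c=load('wrist0');print((rot(o['tool_rot']).T@(c['xyz']-o['tool_pos'])).round(4))
print((rot(o['tool_rot']).T@rot(c['attitude'])).round(3))"
```

```text
fan [0.45894872 0.32848841 0.128     ] slot dir [-4.35941658e-02  5.10058346e-02  1.11022302e-16]
fan side [array([0.43460189, 0.35591784, 0.128     ]), array([0.48811707, 0.30487925, 0.128     ])]
blower [ 0.60686011 -0.03583267  0.07      ] [[ 0.661 -0.211  0.07 ]
 [ 0.515 -0.194  0.07 ]
 [ 0.553  0.139  0.07 ]
 [ 0.699  0.123  0.07 ]]
yaw -0.11389443948427501 -0.1119991514376167
outlet [0.61654795 0.05280939 0.12      ] well [ 0.59820811 -0.12400871  0.07      ]
[[-0.965  0.262 -0.001]
 [ 0.262  0.965 -0.002]
 [ 0.    -0.002 -1.   ]]
[ 0.0771  0.0002 -0.1413]
[[-0.     0.955  0.297]
 [ 1.    -0.     0.001]
 [ 0.001  0.297 -0.955]]
```

Grey fan confirmed at (393,261) in scene: slotted flat blade, and not purple or yellow. The jet is at (366,316). The pointer's white line points roughly toward the single stud. Moving above the fan.

```bash
python3 -m handwheel '[{"gripper":-1,"offset":[-45,-23,-3],"rotation":[0,0,0.07]},{"gripper":-1,"offset":[-90,-46,-6],"rotation":[0,0,0.14]},{"gripper":-1,"offset":[-135,-70,-9],"rotation":[0,0,0.21]},{"gripper":-1,"offset":[-180,-93,-12],"rotation":[0,0,0.28]},{"gripper":-1,"offset":[-225,-116,-15],"rotation":[0,0,0.35]},{"gripper":-1,"offset":[-270,-140,-18],"rotation":[0,0,0.42]},{"gripper":-1,"offset":[-315,-163,-20],"rotation":[0,0,0.49]},{"gripper":-1,"offset":[-358,-186,-20],"rotation":[0,0,0.555]}]' 60
python3 - <<'E'
from h import *
o=ctrl.get_obs();print(o['tool_pos'],rot(o['tool_rot']).round(3).tolist(),o['q'].round(2),o['contact_force'])
snap('wrist','w1')
c=load('scene0')
for n,p in(('yel',(364,214)),('pur',(435,238)),('jet',(367,315))): print(n,onz(c,*p,.125))
E
```

```text
t: 1.15
tool_pos: [0.4614, 0.3286, 0.2513]
tool_rot: [1.255, 2.88, 0.0]
contact_force: [0.3, 0.6, 0.6]
opening: 0.0855
grip_force: 0.0
[0.46144933 0.32863695 0.25129357] [[-0.681, 0.733, 0.0], [0.733, 0.681, 0.0], [0.0, 0.0, -1.0]] [ 0.49 -0.1   1.73  0.    1.51 -0.26] [0.26368541 0.58165198 0.6352109 ]
yel [0.40399415 0.20946769 0.125     ]
pur [0.34678175 0.35016321 0.125     ]
jet [0.58601663 0.3689689  0.125     ]
```

View pics/w1.png

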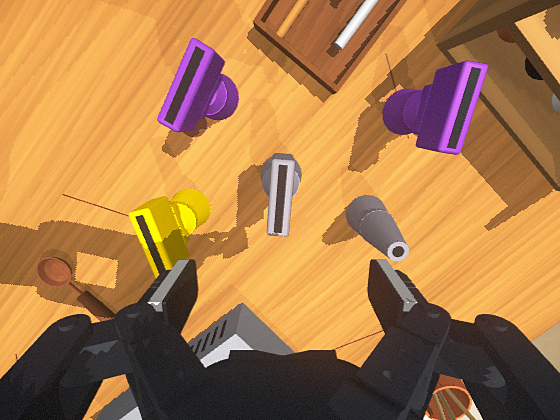

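```bash
python3 - <<'E'
from h import *
c=load('w1');o=ctrl.get_obs();T=rot(o['tool_rot'])
im=c['image'].astype(int)
sub=im[158:240,262:298];print(sub[40].tolist()[::3])
m=(im.min(2)<60)[160:236,270:294]&((im.max(2)-im.min(2))<45)[160:236,270:294]
m=cv2.connectedComponentsWithStats(m.astype(np.uint8));i=1+np.argmax(m[2][1:,4]);l=(m[1]==i)
v,u=np.nonzero(l);print('slot',m[2][i]+[270,160,0,0,0])
P=np.array([onz(c,a+270,b+160,.128) for a,b in zip(u,v)])
rel=(P-o['tool_pos'])@T
print('extent x',rel[:,0].min(),rel[:,0].max(),'y mean',rel[:,1].mean())
k=np.polyfit(rel[:,0],rel[:,1],1);print(k)
k4=np.array([(onz(c,*p,.128)-o['tool_pos'])@T for p in((273,162),(293,162),(290,236),(268,236))]);print(k4.round(4),k4.mean(0))
E
```

```text
[[186, 124, 63], [177, 116, 61], [168, 114, 73], [197, 187, 195], [216, 206, 213], [78, 62, 55], [85, 69, 68], [72, 56, 46], [220, 207, 215], [213, 201, 213], [232, 149, 72], [246, 180, 89]]
slot [274 165  13  68 181]
extent x -0.02457784511487578 0.04069239573083451 y mean -0.004610948617363216
[ 0.04887121 -0.00481073]
[[ 0.0434 -0.0094  0.1229]
 [ 0.0435  0.0087  0.1228]
 [-0.0287  0.0069  0.1232]
 [-0.0288 -0.0146  0.1232]] [ 0.00731538 -0.00209933  0.12300824]
```

The fan's slot runs from (282,165) to (280,230), and the jet tip is at (398,251). Correction: x +7.5, y −2, turn +0.047. Descend and grip.

```bash
python3 -m handwheel '[{"gripper":-1,"offset":[7.5,-2,20],"rotation":[0,0,0.047]},{"gripper":-1,"offset":[7.5,-2,60],"rotation":[0,0,0.047]},{"gripper":-1,"offset":[7.5,-2,105],"rotation":[0,0,0.047]},{"gripper":-1,"offset":[7.5,-2,145],"rotation":[0,0,0.047]},{"gripper":-1,"offset":[7.5,-2,168],"rotation":[0,0,0.047]},{"gripper":-1,"offset":[7.5,-2,168],"rotation":[0,0,0.047]},{"gripper":0.2,"offset":[7.5,-2,168],"rotation":[0,0,0.047]},{"gripper":1,"offset":[7.5,-2,168],"rotation":[0,0,0.047]}]' 80
python3 -m handwheel '[{"gripper":1,"offset":[0,0,0],"rotation":[0,0,0]},{"gripper":1,"offset":[0,0,0],"rotation":[0,0,0]},{"gripper":1,"offset":[0,0,0],"rotation":[0,0,0]},{"gripper":1,"offset":[0,0,0],"rotation":[0,0,0]},{"gripper":1,"offset":[0,0,-20],"rotation":[0,0,0]},{"gripper":1,"offset":[0,0,-60],"rotation":[0,0,0]},{"gripper":1,"offset":[0,0,-105],"rotation":[0,0,0]},{"gripper":1,"offset":[0,0,-150],"rotation":[0,0,0]}]' 110
python3 - <<'E'
from h import *
o=ctrl.get_obs();T=rot(o['tool_rot']);print(o['tool_pos'],T.round(3).tolist())
d=np.array([.617,.0532,.25])-o['tool_pos'];print(d@T)
snap('side','s1')
E
```

```text
t: 2.2
tool_pos: [0.4549, 0.3348, 0.0852]
tool_rot: [1.318, 2.849, 0.004]
contact_force: [0.4, -0.0, -0.4]
opening: 0.0516
grip_force: 0.0
t: 3.2
tool_pos: [0.4534, 0.3339, 0.2351]
tool_rot: [-1.319, -2.851, 0.0]
contact_force: [0.7, -0.2, -0.7]
opening: 0.0206
grip_force: 106.8
[0.45342494 0.33388662 0.23514234] [[-0.647, 0.762, -0.0], [0.762, 0.647, -0.0], [0.0, -0.0, -1.0]]
[-0.31983045 -0.05701142 -0.0148563 ]
```

```bash
python3 -m handwheel '[{"gripper":1,"offset":[-30,-5,-10],"rotation":[0,0,0]},{"gripper":1,"offset":[-75,-13,-15],"rotation":[0,0,0]},{"gripper":1,"offset":[-125,-22,-15],"rotation":[0,0,0]},{"gripper":1,"offset":[-175,-31,-15],"rotation":[0,0,0]},{"gripper":1,"offset":[-225,-40,-15],"rotation":[0,0,0]},{"gripper":1,"offset":[-275,-49,-15],"rotation":[0,0,0]},{"gripper":1,"offset":[-310,-55,-15],"rotation":[0,0,0]},{"gripper":1,"offset":[-320,-57,-15],"rotation":[0,0,0]}]'
python3 - <<'E'
from h import *
a=snap('scene','sc2')['image'][:,:,::-1];b=snap('side','si2')['image'][:,:,::-1]
o=ctrl.get_obs();print(o['tool_pos'],rot(o['tool_rot']).round(3).tolist())
for f in('sc2','si2'): print(proj(load(f),[.617,.0532,.12]),proj(load(f),[.617,.0532,.165]))
cv2.imwrite('pics/crop2.png',np.hstack([cv2.resize(a[150:270,190:290],(400,480),interpolation=cv2.INTER_CUBIC),cv2.resize(b[110:230,280:380],(400,480),interpolation=cv2.INTER_CUBIC)]))
E
```

```text
t: 4.25
tool_pos: [0.618, 0.0515, 0.2483]
tool_rot: [-1.323, -2.849, 0.0]
contact_force: [-0.7, -0.4, -0.8]
opening: 0.0209
grip_force: 106.9
[0.61750761 0.05275145 0.24827764] [[-0.646, 0.763, -0.001], [0.763, 0.646, 0.0], [0.001, -0.0, -1.0]]
(np.float64(240.70599629906724), np.float64(225.31908488241882)) (np.float64(239.49491351319824), np.float64(210.97630966741633))
(np.float64(327.1060817941705), np.float64(185.334832267093)) (np.float64(327.8198891991074), np.float64(169.35887025773212))
```

View pics/crop2.png

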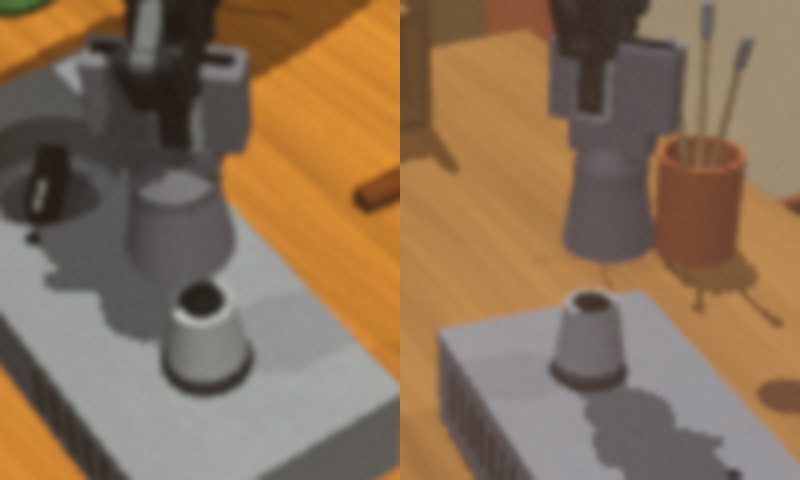

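```bash
python3 - <<'E'
from h import *
a,b=load('sc2'),load('si2');o=ctrl.get_obs();T=rot(o['tool_rot'])
m=tri(a,(235.4,210.5),b,(332,169.5));t=tri(a,(240.7,225),b,(327.6,185.5))
g=tri(a,(190+164/4,150+55/4),b,(280+216/4,110+58/4))
print(m,t,g,o['tool_pos']); d=t-m; print('tool', (d@T)*1000, 'blade-mouth',(g-m))
E
```

```text
[0.62373339 0.04689387 0.16606375] [0.61707225 0.05222893 0.12008762] [0.61853266 0.03971162 0.28442967] [0.61750761 0.05275145 0.24827764]
tool [ 8.35151505 -1.62408762 45.98100383] blade-mouth [-0.00520074 -0.00718226  0.11836592]
```

The mouth, at scene (235,210) and side (332,169), sits about 8 mm to tool −x of the outlet. I'll shift, come down to just above the outlet and look again.

```bash
python3 -m handwheel '[{"gripper":1,"offset":[7.5,-1,0],"rotation":[0,0,0]},{"gripper":1,"offset":[7.5,-1,10],"rotation":[0,0,0]},{"gripper":1,"offset":[7.5,-1,20],"rotation":[0,0,0]},{"gripper":1,"offset":[7.5,-1,30],"rotation":[0,0,0]},{"gripper":1,"offset":[7.5,-1,36],"rotation":[0,0,0]},{"gripper":1,"offset":[7.5,-1,36],"rotation":[0,0,0]},{"gripper":1,"offset":[7.5,-1,36],"rotation":[0,0,0]},{"gripper":1,"offset":[7.5,-1,36],"rotation":[0,0,0]}]'
python3 - <<'E'
from h import *
a=snap('scene','sc3')['image'][:,:,::-1];b=snap('side','si3')['image'][:,:,::-1]
cv2.imwrite('pics/crop3.png',np.hstack([cv2.resize(a[165:255,205:280],(400,480),interpolation=cv2.INTER_CUBIC),cv2.resize(b[120:210,290:365],(400,480),interpolation=cv2.INTER_CUBIC)]))
E
```

```text
t: 5.35
tool_pos: [0.6122, 0.0583, 0.2129]
tool_rot: [1.319, 2.85, 0.001]
contact_force: [0.9, 0.2, -0.3]
opening: 0.0208
grip_force: 106.9
```

View pics/crop3.png

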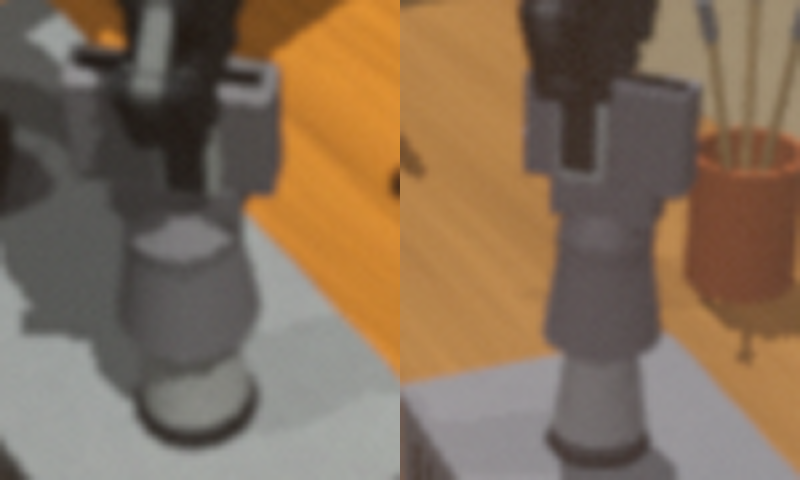

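Aligned within about 1 mm in both views: the mouth is centred at x 190 (scene crop) and 602 (side crop) over the shank. Pressing down.

```bash
python3 -m handwheel '[{"gripper":1,"offset":[0,0,8],"rotation":[0,0,0]},{"gripper":1,"offset":[0,0,16],"rotation":[0,0,0]},{"gripper":1,"offset":[0,0,24],"rotation":[0,0,0]},{"gripper":1,"offset":[0,0,32],"rotation":[0,0,0]},{"gripper":1,"offset":[0,0,38],"rotation":[0,0,0]},{"gripper":1,"offset":[0,0,42],"rotation":[0,0,0]},{"gripper":1,"offset":[0,0,42],"rotation":[0,0,0]},{"gripper":1,"offset":[0,0,42],"rotation":[0,0,0]}]' 120
python3 -m handwheel '[{"gripper":1,"offset":[0,0,2],"rotation":[0,0,0]},{"gripper":1,"offset":[0,0,4],"rotation":[0,0,0]},{"gripper":1,"offset":[0,0,6],"rotation":[0,0,0]},{"gripper":1,"offset":[0,0,8],"rotation":[0,0,0]},{"gripper":1,"offset":[0,0,9],"rotation":[0,0,0]},{"gripper":1,"offset":[0,0,10],"rotation":[0,0,0]},{"gripper":1,"offset":[0,0,10],"rotation":[0,0,0]},{"gripper":1,"offset":[0,0,10],"rotation":[0,0,0]}]'
```

```text
t: 6.45
tool_pos: [0.6121, 0.058, 0.1704]
tool_rot: [1.319, 2.85, -0.001]
contact_force: [1.7, -2.3, -2.9]
opening: 0.0212
grip_force: 116.5
t: 7.45
tool_pos: [0.6123, 0.0577, 0.1616]
tool_rot: [1.319, 2.85, -0.001]
contact_force: [-1.1, -4.9, 5.4]
opening: 0.0209
grip_force: 117.1
```

```bash
python3 -m handwheel '[{"gripper":1,"offset":[0,0,1],"rotation":[0,0,0]},{"gripper":1,"offset":[0,0,2],"rotation":[0,0,0]},{"gripper":1,"offset":[0,0,3],"rotation":[0,0,0]},{"gripper":1,"offset":[0,0,4],"rotation":[0,0,0]},{"gripper":1,"offset":[0,0,5],"rotation":[0,0,0]},{"gripper":1,"offset":[0,0,5],"rotation":[0,0,0]},{"gripper":1,"offset":[0,0,5],"rotation":[0,0,0]},{"gripper":1,"offset":[0,0,5],"rotation":[0,0,0]}]'
python3 -m handwheel '[{"gripper":1,"offset":[0,0,1],"rotation":[0,0,0]},{"gripper":1,"offset":[0,0,1],"rotation":[0,0,0]},{"gripper":1,"offset":[0,0,2],"rotation":[0,0,0]},{"gripper":1,"offset":[0,0,2],"rotation":[0,0,0]},{"gripper":1,"offset":[0,0,3],"rotation":[0,0,0]},{"gripper":1,"offset":[0,0,3],"rotation":[0,0,0]},{"gripper":1,"offset":[0,0,3],"rotation":[0,0,0]},{"gripper":1,"offset":[0,0,3],"rotation":[0,0,0]}]'
```

```text
t: 8.45
tool_pos: [0.6124, 0.0577, 0.1572]
tool_rot: [1.319, 2.849, -0.001]
contact_force: [-1.2, -4.4, 6.8]
opening: 0.0205
grip_force: 117.6
t: 9.45
tool_pos: [0.6127, 0.0576, 0.1569]
tool_rot: [1.318, 2.849, -0.002]
contact_force: [-5.9, -4.1, 16.0]
opening: 0.0206
grip_force: 118.7
```

```bash
python3 -m handwheel '[{"gripper":1,"offset":[0,0,1],"rotation":[0,0,0]},{"gripper":1,"offset":[0,0,2],"rotation":[0,0,0]},{"gripper":1,"offset":[0,0,3],"rotation":[0,0,0]},{"gripper":1,"offset":[0,0,4],"rotation":[0,0,0]},{"gripper":1,"offset":[0,0,5],"rotation":[0,0,0]},{"gripper":1,"offset":[0,0,6],"rotation":[0,0,0]},{"gripper":1,"offset":[0,0,6],"rotation":[0,0,0]},{"gripper":1,"offset":[0,0,6],"rotation":[0,0,0]}]'
python3 - <<'E'
from h import *
print(ctrl.get_obs()['wrist_torque'])
a=snap('scene','sc4')['image'][:,:,::-1];b=snap('side','si4')['image'][:,:,::-1]
cv2.imwrite('pics/crop4.png',np.hstack([cv2.resize(a[165:255,205:280],(400,480),interpolation=cv2.INTER_CUBIC),cv2.resize(b[120:210,290:365],(400,480),interpolation=cv2.INTER_CUBIC)]))
E
```

```text
t: 10.45
tool_pos: [0.6133, 0.0575, 0.1564]
tool_rot: [1.318, 2.848, -0.002]
contact_force: [-16.6, -5.6, 36.0]
opening: 0.0208
grip_force: 121.3
[-1.35211862  3.59221048 -0.1543318 ]
```

View pics/crop4.png

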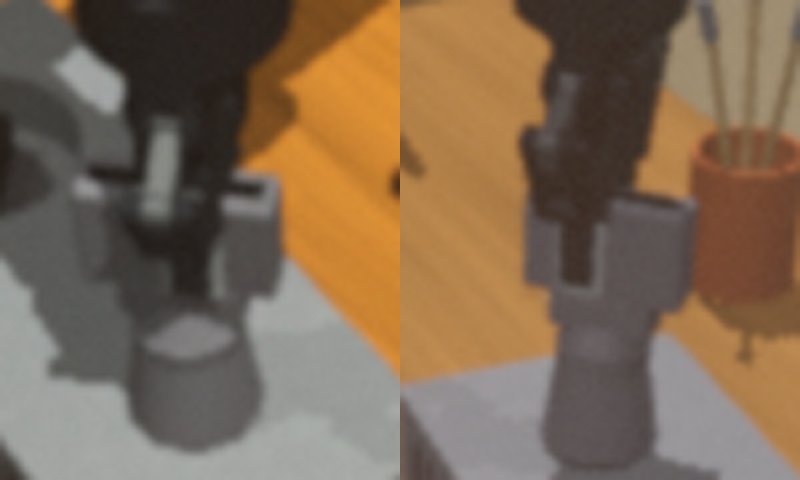

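Seated: the mouth covers the taper right down to the top in both views. One firmer press with the side load eased.

```bash
python3 -m handwheel '[{"gripper":1,"offset":[0.5,-0.5,0],"rotation":[0,0,0]},{"gripper":1,"offset":[1,-1,0],"rotation":[0,0,0]},{"gripper":1,"offset":[1.5,-1.5,1],"rotation":[0,0,0]},{"gripper":1,"offset":[2,-2,2],"rotation":[0,0,0]},{"gripper":1,"offset":[2,-2.2,3],"rotation":[0,0,0]},{"gripper":1,"offset":[2,-2.2,4],"rotation":[0,0,0]},{"gripper":1,"offset":[2,-2.2,4],"rotation":[0,0,0]},{"gripper":1,"offset":[2,-2.2,4],"rotation":[0,0,0]}]'
```

```text
t: 11.55
tool_pos: [0.6128, 0.0575, 0.1561]
tool_rot: [1.315, 2.842, 0.002]
contact_force: [-15.2, -4.4, 45.4]
opening: 0.0205
grip_force: 122.4
```

```bash
python3 -m handwheel '[{"gripper":1,"offset":[0,0,-2],"rotation":[0,0,0]},{"gripper":1,"offset":[0,0,-4],"rotation":[0,0,0]},{"gripper":1,"offset":[0,0,-6],"rotation":[0,0,0]},{"gripper":1,"offset":[-0.5,0.5,-8],"rotation":[0,0,0]},{"gripper":1,"offset":[-1,1,-9],"rotation":[0,0,0]},{"gripper":1,"offset":[-1,1,-9],"rotation":[0,0,0]},{"gripper":1,"offset":[-1,1,-9],"rotation":[0,0,0]},{"gripper":1,"offset":[-1,1,-9],"rotation":[0,0,0]}]'
```

```text
t: 12.55
tool_pos: [0.6123, 0.0576, 0.1563]
tool_rot: [1.317, 2.846, 0.001]
contact_force: [-3.3, -4.4, 15.3]
opening: 0.0207
grip_force: 118.4
```

```bash
python3 -m handwheel '[{"gripper":1,"offset":[0,0,-1],"rotation":[0,0,0]},{"gripper":1,"offset":[0,0,-2],"rotation":[0,0,0]},{"gripper":0.2,"offset":[0,0,-2],"rotation":[0,0,0]},{"gripper":-0.5,"offset":[0,0,-2],"rotation":[0,0,0]},{"gripper":-0.5,"offset":[0,0,-2],"rotation":[0,0,0]},{"gripper":-0.5,"offset":[0,0,-20],"rotation":[0,0,0]},{"gripper":-0.5,"offset":[0,0,-60],"rotation":[0,0,0]},{"gripper":-0.5,"offset":[0,0,-110],"rotation":[0,0,0]}]' 40
python3 - <<'E'
from h import *
o=ctrl.get_obs();T=rot(o['tool_rot']);print(o['tool_pos'],T.round(3).tolist(),o['q'].round(2))
w=np.array([.5967,-.1253,.30]);print('off',(w-o['tool_pos'])@T*1000)
a=snap('scene','sc5')['image'][:,:,::-1];b=snap('side','si5')['image'][:,:,::-1]
c=load('scene0')
B=lambda x,y,z:onz(c,155+x/2.857,160+y/2.857,z)
for p in((123,140),(66,115),(74,125),(78,65),(69,75),(63,86)):
    d=B(*p,.07)[:2]-w[:2];print('stud',d,np.degrees(np.arctan2(d[1],d[0])))
d=B(122,125,.064)-B(132,97,.064);print('line',d,np.degrees(np.arctan2(d[1],d[0])))
cv2.imwrite('pics/crop5.png',np.hstack([cv2.resize(a[165:255,205:280],(400,480),interpolation=cv2.INTER_CUBIC),cv2.resize(b[120:210,290:365],(400,480),interpolation=cv2.INTER_CUBIC)]))
E
```

```text
t: 13.55
tool_pos: [0.6097, 0.0585, 0.2624]
tool_rot: [-1.318, -2.85, 0.001]
contact_force: [0.2, -0.4, 0.9]
opening: 0.064
grip_force: 0.0
[0.60973904 0.05851833 0.26239191] [[-0.647, 0.762, -0.002], [0.762, 0.647, 0.0], [0.001, -0.001, -1.0]] [-0.03  0.01  1.61  0.    1.53 -0.73]
off [-131.61371465 -128.97328338  -37.64687716]
stud [0.03714933 0.03937629] 46.66688580099779
stud [ 0.05549974 -0.01490398] -15.031651038174466
stud [ 0.05704293 -0.00108547] -1.0901515088733622
stud [ 0.01454562 -0.05731946] -75.76095432196215
stud [ 0.02712735 -0.052332  ] -62.59911936656954
stud [ 0.0383203  -0.04473482] -49.41630272844377
line [0.02520645 0.020709   0.        ] 39.40568596015854
```

View pics/crop5.png

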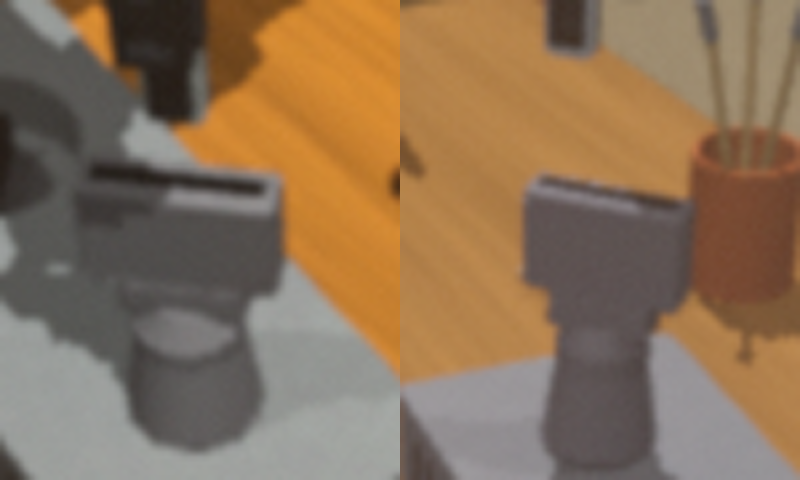

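The nozzle stands straight after release. Now above the well, turning the tool to line up with the bar.

```bash
python3 -m handwheel '[{"gripper":-0.2,"offset":[-10,-10,-10],"rotation":[0,0,-0.18]},{"gripper":-0.2,"offset":[-30,-30,-10],"rotation":[0,0,-0.36]},{"gripper":-0.2,"offset":[-55,-54,-10],"rotation":[0,0,-0.54]},{"gripper":-0.2,"offset":[-80,-78,-10],"rotation":[0,0,-0.72]},{"gripper":-0.2,"offset":[-105,-103,-5],"rotation":[0,0,-0.9]},{"gripper":-0.2,"offset":[-125,-122,0],"rotation":[0,0,-1.08]},{"gripper":-0.2,"offset":[-131,-129,0],"rotation":[0,0,-1.26]},{"gripper":-0.2,"offset":[-131,-129,0],"rotation":[0,0,-1.44]}]'
python3 - <<'E'
from h import *
o=ctrl.get_obs();print(o['tool_pos'],rot(o['tool_rot']).round(3).tolist(),o['q'].round(2))
snap('wrist','w6')
E
```

```text
t: 14.65
tool_pos: [0.5967, -0.1259, 0.2618]
tool_rot: [-0.895, 3.011, -0.0]
contact_force: [0.3, 0.6, 1.2]
opening: 0.0511
grip_force: 0.0
[ 0.59665161 -0.12590248  0.26180015] [[-0.838, -0.546, 0.0], [-0.546, 0.838, 0.0], [-0.0, -0.0, -1.0]] [-0.33  0.    1.62  0.    1.53 -2.48]
```

View pics/w6.png

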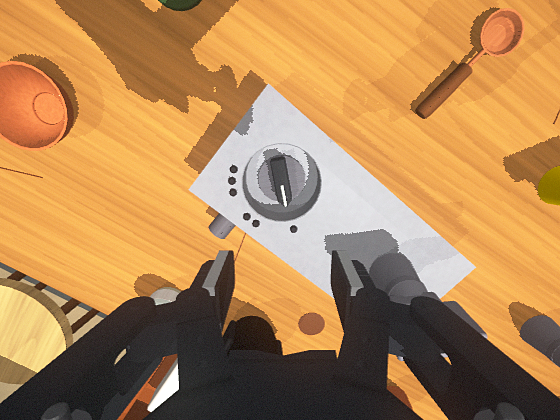

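```bash
cat > m6.py <<'E'
from h import *
import sys
f=sys.argv[1];u0,v0,u1,v1=map(int,sys.argv[2:6])
c=load(f);o=ctrl.get_obs();T=rot(o['tool_rot']);im=c['image'].astype(int)
k=lambda u,v,z:(onz(c,u,v,z)-o['tool_pos'])@T*1000
g=im.max(2)[v0:v1,u0:u1]
n,l,s,ce=cv2.connectedComponentsWithStats((g<75).astype(np.uint8))
for i in range(1,n):
    if s[i,4]>8: print('dark',s[i]+[u0,v0,0,0,0],ce[i]+[u0,v0],k(*(ce[i]+[u0,v0]),70/1000.).round(1))
n,l,s,ce=cv2.connectedComponentsWithStats(((g>185)).astype(np.uint8))
for i in range(1,n):
    if 8<s[i,4]<300:
        v,u=np.nonzero(l==i);P=np.array([k(a+u0,b+v0,.064) for a,b in zip(u,v)])[:,:2]
        m=P.mean(0);w=np.linalg.svd(P-m)[2][0];print('bright',s[i]+[u0,v0,0,0,0],ce[i]+[u0,v0],m.round(1),'tan ang',w,np.arctan(w[1]/w[0]))
E
python3 m6.py w6 225 140 325 235; python3 -c "
from h import *
c=load('w6');o=ctrl.get_obs();T=rot(o['tool_rot'])
for p in ((281,185),(285,204)):print('line',(onz(c,*p,.064)-o['tool_pos'])@T)
for p in ((243,181),(321,181),(282,142),(282,222)):print('well',(onz(c,*p,.07)-o['tool_pos'])@T)
print(rot(o['tool_rot'])[:,0])"
```

```text
dark [270 156  22  46 197] [278.72588832 174.97969543] [ 12.9  -3.5 191.9]
dark [230 165   7   8  28] [233.10714286 168.5       ] [ 20.6 -55.6 191.9]
dark [228 177   8   8  29] [231.4137931 180.4137931] [  6.7 -58.3 191.9]
dark [281 184   6  12  15] [284.13333333 188.73333333] [ -3.4   2.7 191.9]
dark [230 189   6   7  25] [232.56 191.8 ] [ -6.9 -57.7 191.9]
dark [286 198   3   8  11] [286.81818182 201.18181818] [-18.6   5.9 191.9]
dark [243 213   7   7  24] [246.125 216.   ] [-36.9 -43.  191.9]
dark [252 220   7   7  27] [255.40740741 222.7037037 ] [-45.5 -32.2 191.9]
dark [290 226   7   7  25] [292.76 228.28] [-52.9  13.1 191.9]
bright [281 185   6  22  63] [283.49206349 195.58730159] [-13.3   2. ] tan ang [-0.98517372  0.17155972] -0.17241264857741098
line [-0.00031608 -0.00094457  0.1978559 ]
line [-0.02380613  0.00375623  0.19786518]
well [ 0.00595751 -0.04491728  0.19186049]
well [0.00560284 0.0454629  0.19184569]
well [0.05002172 0.00048724 0.19183411]
well [-4.47267716e-02  5.08395621e-05  1.91874743e-01]
[-8.35489104e-01 -5.49506846e-01 -4.28038793e-04]
```

```bash
python3 - <<'E'
import numpy as np
P=np.array([(20.6,-55.6),(6.7,-58.3),(-6.9,-57.7),(-36.9,-43),(-45.5,-32.2),(-52.9,13.1)])
A=np.c_[2*P,np.ones(6)];s=np.linalg.lstsq(A,(P**2).sum(1),rcond=None)[0];c=s[:2];print(c,np.sqrt(s[2]+c@c))
a=np.arctan2(*(P-c).T[::-1]);print(a,(a-a[5])%(2*np.pi))
l=np.arctan2(.1716,-.985);print(l,'knob',l-a[5],'to go',a[1]%(2*np.pi)-l, 'line y at cx',2-.1742*(c[0]+13.3))
E
```

```text
[ 2.49358543 -1.28513383] 57.21842885316078
[-1.24902159 -1.49715225 -1.73579164 -2.32758283 -2.56934388  2.88751543] [2.14664828 1.89851763 1.65987824 1.06808704 0.82632599 0.        ]
2.969110511219869 knob 0.08159507736578053 to go 1.816922549707919 line y at cx -0.751242581108226
```

The view shows the pointer line at (281,185)–(285,204), single stud (293,228), pair (246,216)/(255,223) and triple (233,169)/(231,180)/(233,192). The knob is at 0.08 and must turn +1.82. Descending onto the bar, part closed.

```bash
python3 -m handwheel '[{"gripper":0.2,"offset":[2.5,-1,30],"rotation":[0,0,-0.17]},{"gripper":0.2,"offset":[2.5,-1,75],"rotation":[0,0,-0.17]},{"gripper":0.2,"offset":[2.5,-1,120],"rotation":[0,0,-0.17]},{"gripper":0.2,"offset":[2.5,-1,155],"rotation":[0,0,-0.17]},{"gripper":0.2,"offset":[2.5,-1,180],"rotation":[0,0,-0.17]},{"gripper":0.2,"offset":[2.5,-1,195],"rotation":[0,0,-0.17]},{"gripper":0.2,"offset":[2.5,-1,205],"rotation":[0,0,-0.17]},{"gripper":0.2,"offset":[2.5,-1,205],"rotation":[0,0,-0.17]}]' 40
python3 -m handwheel '[{"gripper":0.2,"offset":[0,0,3],"rotation":[0,0,0]},{"gripper":0.2,"offset":[0,0,6],"rotation":[0,0,0]},{"gripper":0.2,"offset":[0,0,10],"rotation":[0,0,0]},{"gripper":0.2,"offset":[0,0,10],"rotation":[0,0,0]},{"gripper":1,"offset":[0,0,10],"rotation":[0,0,0]},{"gripper":1,"offset":[0,0,10],"rotation":[0,0,0]},{"gripper":1,"offset":[0,0,10],"rotation":[0,0,0]},{"gripper":1,"offset":[0,0,10],"rotation":[0,0,0]}]' 40
python3 -c "
from h import *
o=ctrl.get_obs();print(o['q'].round(3),o['wrist_torque'],rot(o['tool_rot'])[:,0])"
```

```text
t: 15.7
tool_pos: [0.5953, -0.1272, 0.0563]
tool_rot: [1.14, -2.927, -0.0]
contact_force: [-0.1, -0.1, 0.1]
opening: 0.0339
grip_force: 0.0
t: 16.7
tool_pos: [0.5959, -0.1281, 0.0466]
tool_rot: [-1.14, 2.926, -0.004]
contact_force: [2.8, -3.6, -2.4]
opening: 0.0171
grip_force: 45.5
[-3.330e-01  1.950e-01  1.784e+00 -1.000e-03  1.160e+00 -2.647e+00] [-0.6060916  -0.41813064  0.11683093] [-7.36354487e-01 -6.76595902e-01 -2.35009515e-04]
```

```bash
python3 -m handwheel '[{"gripper":1,"offset":[0,0,0],"rotation":[0,0,0.12]},{"gripper":1,"offset":[0,0,0],"rotation":[0,0,0.24]},{"gripper":1,"offset":[0,0,0],"rotation":[0,0,0.36]},{"gripper":1,"offset":[0,0,0],"rotation":[0,0,0.48]},{"gripper":1,"offset":[0,0,0],"rotation":[0,0,0.60]},{"gripper":1,"offset":[0,0,0],"rotation":[0,0,0.72]},{"gripper":1,"offset":[0,0,0],"rotation":[0,0,0.84]},{"gripper":1,"offset":[0,0,0],"rotation":[0,0,0.91]}]' 60
python3 -m handwheel '[{"gripper":1,"offset":[0,0,0],"rotation":[0,0,0.12]},{"gripper":1,"offset":[0,0,0],"rotation":[0,0,0.24]},{"gripper":1,"offset":[0,0,0],"rotation":[0,0,0.36]},{"gripper":1,"offset":[0,0,0],"rotation":[0,0,0.48]},{"gripper":1,"offset":[0,0,0],"rotation":[0,0,0.60]},{"gripper":1,"offset":[0,0,0],"rotation":[0,0,0.72]},{"gripper":1,"offset":[0,0,0],"rotation":[0,0,0.84]},{"gripper":1,"offset":[0,0,0],"rotation":[0,0,0.91]}]'
python3 -m handwheel '[{"gripper":1,"offset":[0,0,0],"rotation":[0,0,0]},{"gripper":1,"offset":[0,0,0],"rotation":[0,0,0]},{"gripper":0.6,"offset":[0,0,0],"rotation":[0,0,0]},{"gripper":0.2,"offset":[0,0,0],"rotation":[0,0,0]},{"gripper":0.2,"offset":[0,0,-20],"rotation":[0,0,0]},{"gripper":0.2,"offset":[0,0,-70],"rotation":[0,0,0]},{"gripper":0.2,"offset":[0,0,-120],"rotation":[0,0,0]},{"gripper":0.2,"offset":[0,0,-180],"rotation":[0,0,0]}]'
python3 - <<'E'
from h import *
o=ctrl.get_obs();print(rot(o['tool_rot'])[:,0])
snap('wrist','w7')
E
```

```text
t: 17.7
tool_pos: [0.5958, -0.1274, 0.0467]
tool_rot: [0.266, 3.129, -0.0]
contact_force: [1.8, -1.3, -1.4]
opening: 0.0166
grip_force: 63.1
t: 18.7
tool_pos: [0.5963, -0.1269, 0.0467]
tool_rot: [1.613, 2.693, 0.003]
contact_force: [4.2, -1.0, -2.0]
opening: 0.0168
grip_force: 62.9
t: 19.7
tool_pos: [0.5942, -0.1269, 0.2285]
tool_rot: [-1.61, -2.696, 0.001]
contact_force: [1.2, -0.5, -0.2]
opening: 0.0343
grip_force: 0.0
[-0.47448467  0.88026316  0.00102684]
```

View pics/w7.png

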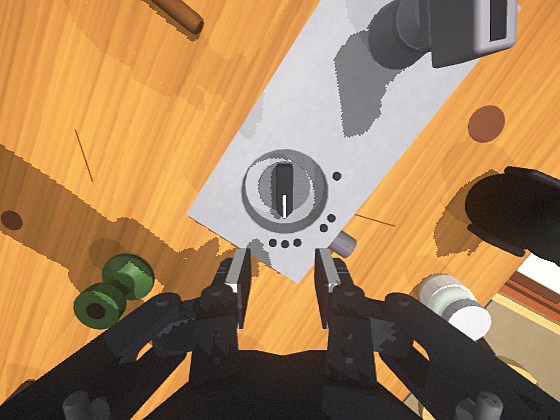

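```bash
python3 m6.py w7 240 145 345 250 | tee o7; python3 - <<'E'
import re,numpy as np
D=[]
for L in open('o7'):
    n=[float(x) for x in re.findall(r'-?\d+\.?\d*(?:e-?\d+)?',L)]
    if 'dark' in L and 15<n[4]<80: D.append(n[7:9])
P=np.array(D);print(P)
s=np.linalg.lstsq(np.c_[2*P,np.ones(len(P))],(P**2).sum(1),rcond=None)[0];c=s[:2];print(c,np.sqrt(s[2]+c@c));print(np.arctan2(*(P-c).T[::-1]))
E
```

```text
dark [276 164  17  53 729] [283.79972565 187.47050754] [ 10.9  -4.5 170. ]
dark [333 172   8   9  42] [336.23809524 175.76190476] [ 23.4  49.8 170.4]
dark [328 214   7   8  42] [330.88095238 217.78571429] [-22.8  46.5 170.9]
dark [320 224   7   8  45] [322.95555556 227.73333333] [-34.3  38.4 170.9]
dark [269 239   7   8  45] [272.08888889 242.37777778] [-51.8 -17.5 170.6]
dark [281 240   8   8  45] [284.42222222 243.66666667] [-53.3  -3.8 170.7]
dark [294 239   7   8  42] [296.83333333 242.07142857] [-51.4  10.  170.8]
[[ 23.4  49.8]
 [-22.8  46.5]
 [-34.3  38.4]
 [-51.8 -17.5]
 [-53.3  -3.8]
 [-51.4  10. ]]
[ 4.13816758 -4.28513589] 57.43426882063198
[ 1.22866287  2.05849374  2.30389023 -2.90960538  3.13314663  2.88983694]
```

```bash
python3 - <<'E'
from h import *
c=load('w7');o=ctrl.get_obs();T=rot(o['tool_rot']);g=c['image'].astype(int).min(2)[190:217,278:292]
v,u=np.nonzero(g>150);w=(u+278>280)&(u+278<288);v,u=v[w],u[w]
P=np.array([((onz(c,a+278,b+190,.064)-o['tool_pos'])@T*1000)[:2] for a,b in zip(u,v)])
m=P.mean(0);d=np.linalg.svd(P-m)[2][0];print(len(P),m,d,np.arctan2(d[1]*-np.sign(d[0]),-abs(d[0])),v.min()+190,v.max()+190)
cc=np.array([4.14,-4.29]);e=m-cc;print(np.arctan2(e[1],e[0]))
n=load('sc5') 
a=snap('scene','sc8')['image'][165:255,205:280].astype(int);b=n['image'][165:255,205:280].astype(int);print(np.abs(a-b)[45:].mean())
E
```

```text
66 [-10.64230109  -4.34200807] [-0.99999917  0.0012898 ] 3.1403028484717708 195 216
-3.1380744022068936
3.7113086419753087
```

The pointer line at (284,195)–(284,216) faces the middle stud at (284,244), within about 0.01 rad. The nozzle is undisturbed and the gripper is clear.

```bash
python3 -c "
from station import ctrl
print(ctrl.finish_job())"
```

```text
the job is handed in; nothing more can be done
None
```

I pressed the fan nozzle onto the outlet, where it stands straight with the outlet pushed down as far as it would go. The knob's pointed end faces the middle of the three studs to within about 0.01 rad, and I handed the job in at about 20 s of the 69 s allowed; the hand-in returned no verdict.

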